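# Unsnap the sharps-shredder cover

### The job

Open the aluminium shredder for inspection: with the tool press the black stud of its orange snap tab inward, gently (the tab breaks if it is forced against its stop), until the grey cover pops up on that side by itself. Then lift the cover off by its rib and lay it gently in the white porcelain dish, flat and rib upward, let go, and leave the other things on the cart where they are.

Things in the scene. Friction and masses are not known exactly. Their poses are not given: they have to be found in the camera images.
- shredder: fixed cast aluminium hand shredder. Origin on the table under the centre of the cover's seat. Body x -75 to 75 mm, y -58 to 132, top face 100 high. Hopper on top at y 83 to 129, up to 160 high; crank on the +x side at y 100, out to x 146, 125 high. Orange snap tab along its -y side. Nothing else stands above the top but the tab's nose (4 mm) and the cover's rib.
- tab: orange spring tab, bar 84 x 4 x 14 mm along the shredder's -y side. Origin on its upright pivot at (-30, -62, 91) mm in the shredder's frame, axes as the shredder's at rest. Stud pressed inward (shredder's +y): the nose at the other end swings outward off the cover's edge. More than 20 N on the tab breaks it. It springs back when let go, which is fine once the cover has popped up.
- stud_root (a point): point fixed on the shredder at (-62, -64, 91) mm: the axis of the black press stud (16 mm diameter, along the shredder's y) where it leaves the resting tab. Screw-adjusted: its flat end stands 10 to 24 mm out from here along -y, unmeasured: find it by feel or sight. About 4 N starts it, 8 to 12 N and 4 to 7 mm of travel free the cover; rigid stop at 9.5 mm.
- cover_rib (a point): centre of the rib of the loose grey cover (about 0.12 kg), axes parallel to the shredder's while seated. Rib 14 thick (x), 44 long (y), 30 mm tall, in the middle of a 100 x 90 x 6 mm plate; this point is 15 mm above the plate's top. Once released, a slow spring lifts the tab-side edge 15 mm within 0.5 s: the cover lies tilted 0.17 rad about x and lifts out freely upward.
- cover: the same loose cover; origin in the middle of the underside of its plate, 94 mm high when seated
- cover_latch_edge (a point): point on the top of the cover's tab-side edge under the nose, 45 mm from the plate's centre towards the tab (cover's -y): 100 mm high when seated, about 115 mm when popped up
- cover_far_edge (a point): point on the top of the cover's opposite edge (cover's +y): 100 mm high when seated or popped up
- dish: loose heavy (0.9 kg) white porcelain instrument dish, 190 x 170 mm (x, y), 22 mm high, walls and floor 6 mm thick, open above, empty. Origin in the middle of its underside; inside 178 x 158 mm. Porcelain: the cover must not come down on it with more than 20 N
- cup: steel cup 44 mm across, 45 mm high, beside the shredder on its -x side; origin under its centre; leave alone
- fork: steel tuning fork lying flat, 125 mm long along its x, 25 mm wide, 8 mm high, on the dish's -y side; leave alone
- suction: steel Frazier suction tip lying flat, 165 mm long along its x, slightly bent, 9 mm high, on the dish's +x side; leave alone
- box_low: lowest of three stacked grey speculum boxes, 112 x 82 x 40 mm each, right of the dish (-y); origin under its centre; leave alone
- box_mid: middle speculum box; leave alone
- box_top: top speculum box, its top 120 mm above the table; leave alone
- otoscope: brass otoscope lying down, 160 mm long along its x, 34 mm high, at the far edge of the cart; leave alone
- jar: glass jar with steel lid, 60 mm across, 85 mm high, near the robot on the right; leave alone
There are look-alikes about, which are no part of the job. Leave any green or red look-alike of the cover alone.

How it is judged:
By the outcome, as a careful person would: the job done as asked, in the order asked, and still so for the second after the job is handed in, with the robot touching nothing.
It also fails if it takes over 64 s, if anything falls off the work surface, if the arm or the gripper's body presses on something with over 40 N, if the wrist force passes 120 N, or if a joint passes its speed limit or range.

### The arm

A 6-joint arm with a two-finger parallel gripper is mounted at the origin on the work surface. World frame = base frame: x ahead of the robot, y to its left, z up, the work surface at z = 0. Lengths are in m, angles in rad, forces in N, time in s.
With the tool pointing down it reaches from about 0.225 to 0.875 m from the base axis. Payload 3.4 kg.
Tool frame: the origin (TCP) lies at the very end of the fingers, on their centre line; the grasp point (between the pads) lies 19 mm behind it; z points along the fingers, y is the direction in which the jaws open and shut (so a half turn about z gives the same grasp; the last joint's range is limited). The gripper opens to 85 mm and grips with 20 to 120 N. Pads are 22 mm wide; open, the fingers measure 114 mm over their backs; the gripper's body (76 mm by 85 mm) begins 54 mm behind the grasp point. The pads swing forward as they close: fully open they stand 13 mm farther back than shut.
Start: joints at [1.178, 0.276, 1.505, -0, 1.361, -0.121], TCP at [0.154, 0.554, 0.231] pointing down, gripper open.
Joint ranges: [-2.89, 2.89], [-0.75, 2.08], [0.22, 2.7], [-1.18, 4.32], [0.11, 2.71], [-2.7, 2.7]. Speed limits (rad/s): [2.57, 2.57, 3.14, 3.14, 3.14, 3.14].

### API

Orientations are given as a unit quaternion [w, x, y, z].
In Python, from rig import get_state, get_image, calibration, sign_off gives the robot as it stands. The module is installed in compiled form; this text tells all that it offers.
- The arm moves only by the tool drive_tool, never from a script. Its argument "targets" is one flat list of numbers, 7 for each row, row after row: the turn, a rotation vector about the tool's x, y, z in degrees, then the shift along the tool's x, y, z in mm, then the opening, from 0 (shut) to 1 (fully open). In form: [wx, wy, wz, tx, ty, tz, fingers, wx, wy, wz, tx, ty, tz, fingers, ...]. A call has 1 to 12 rows; each row shifts and turns the commanded pose from where the row before left it, along the tool's axes as they then stand; what a row does not reach is not made up. A row lasts 1/8 s, in which the tool goes at most 62.5 mm and 10.7 degrees, less where a joint would pass 70% of its speed; a pose out of reach is approached as far as the arm can. A call is refused whole if a number of a shift passes 62.5 or a number of a turn 10.7, either way. A call with a gripper value outside its range is refused whole. The fingers move at their own pace and stop on an object; "grip_force" is the grip in N (left out, the last holds). Time passes only in rows, so rows that do not move let the fingers close. It gives the time, the measured TCP pose, the force and the opening at its end, in the units of the state.
- get_state(): the state, without advancing time (a new reading comes with each control period).
- get_image(name): name is "scene" or "top" or "wrist"; returns the picture (400x640x3 uint8, red, green, blue); there is no depth.
- calibration(name): a dict with "mtx" (3x3 intrinsics, pixels), "world_to_cam" (4x4, takes a point from world to camera coordinates); the wrist camera has in their place "hand_eye" (4x4, takes a point from camera to tool coordinates, whose origin is the TCP and whose axes are the flange's). Camera axes: x right, y down, z forward; pixel columns grow to the right and rows downward; lengths in m; the calibration is good to about 2 mm. The wrist camera is an equidistant fisheye: a pixel r from the principal point sees the ray r / f radians off the axis. A picture is of the moment at which its call begins: read the wrist's pose just before it. calibration takes no time and is no camera call.
- sign_off(): hands the job in, once; it reports no verdict.
The state is a dict: "clock": time; "qpos": joint angles; "qd": joint speeds; "effort": joint torques, N m; "position": TCP position; "ee_rot": TCP orientation; "contact_force": force on the tool from outside, world axes, zero at the start; "moment": the same for the moment, N m; "width": finger opening in m.
Only numpy, scipy, OpenCV 4.12 (cv2) and the standard library are available. Lean on these libraries where they do the work, as an engineer would, in place of code of your own. Each camera call takes 0.05 s, during which the arm holds its last target.

## Working session

There is one attempt and no reset: what is moved stays moved. The work goes in short steps, Python scripts to look and compute and a tool call to move; the robot and the scene stay as the last step left them, time stands still between calls to the robot, and variables do not carry over. Pictures are saved under pics/ and viewed, and the job is handed in when it is done.

Besides the shell and the picture viewer there is one more tool, called after ">>>" as name(argument=value, ...) on one line, values as JSON. drive_tool: Moves the arm, as the interface text tells. Its arguments: {"type":"object","properties":{"targets":{"type":"array"},"grip_force":{"type":"number"}},"required":["targets"]}

```bash
mkdir -p pics; python3 - <<'E'
from rig import *
import cv2
s=get_state()
for k,v in s.items(): print(k,v)
for n in ("scene","top","wrist"):
    im=get_image(n); cv2.imwrite(f"pics/{n}0.png",im[:,:,::-1])
    c=calibration(n)
    for k in c: print(n,k,c[k])
E
```

```text
clock 0.0
qpos [ 1.17796643e+00  2.76584868e-01  1.50614821e+00  5.45827214e-06
  1.36069335e+00 -1.21005023e-01]
qd [-0.00025745 -0.00132006  0.00146816 -0.00056601  0.0017474   0.00070143]
effort [-2.74372978e-03 -4.16772079e+01 -2.45798439e+01 -3.53320929e-04
  1.11383523e-02 -8.37332379e-06]
position [0.15418151 0.55338817 0.23043948]
ee_rot [-2.35562383e-04  1.35494900e-01  9.90777620e-01 -8.86114780e-04]
contact_force [-0.15470062 -0.43988482  0.02764822]
moment [ 0.00107358 -0.04197194 -0.00496725]
width 0.0854275045881225
scene mtx [[365.47528164   0.         317.08448736]
 [  0.         365.47528164 203.1533259 ]
 [  0.           0.           1.        ]]
scene world_to_cam [[-0.79775487  0.60298013 -0.00146291  0.53523497]
 [ 0.4975087   0.65683938 -0.5666102  -0.13021907]
 [-0.3406938  -0.45274386 -0.82398467  1.22259538]
 [ 0.          0.          0.          1.        ]]
top mtx [[470.82556385   0.         322.62610207]
 [  0.         470.82556385 191.44180476]
 [  0.           0.           1.        ]]
top world_to_cam [[ 6.32555079e-03 -9.99978857e-01  1.50754959e-03 -1.44195938e-01]
 [-9.77945766e-01 -6.50089579e-03 -2.08757795e-01  5.72055359e-01]
 [ 2.08763182e-01 -1.53793703e-04 -9.77966211e-01  1.24786263e+00]
 [ 0.00000000e+00  0.00000000e+00  0.00000000e+00  1.00000000e+00]]
wrist mtx [[309.70691629   0.         320.96662446]
 [  0.         309.70691629 196.68125057]
 [  0.           0.           1.        ]]
wrist hand_eye [[-3.87765833e-05 -9.54817474e-01 -2.97192849e-01  7.52336655e-02]
 [ 9.99999748e-01  1.73833952e-04 -6.88967683e-04  2.04156961e-04]
 [ 7.09500590e-04 -2.97192800e-01  9.54817227e-01 -1.42084683e-01]
 [ 0.00000000e+00  0.00000000e+00  0.00000000e+00  1.00000000e+00]]
```

View pics/scene0.png

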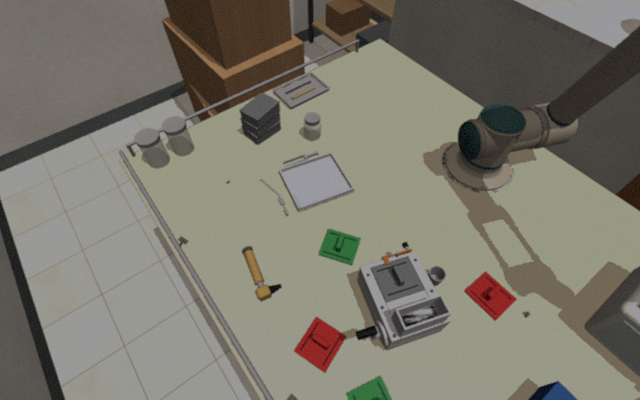

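View pics/top0.png

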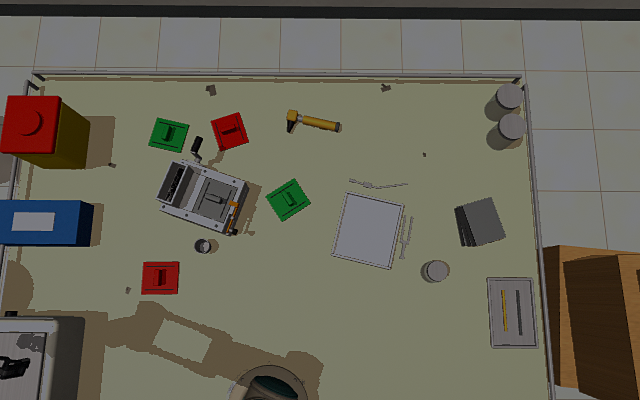

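View pics/wrist0.png

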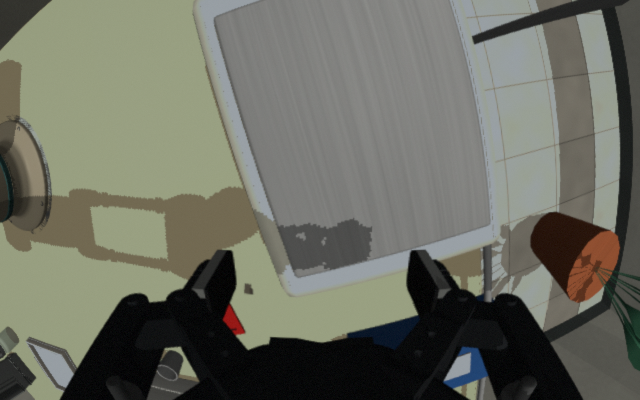

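The scene view shows the shredder around (400,295), with the stud near (405,246) and the dish near (316,181). In the top view the shredder is around (203,197), the tab near (233,215) and the dish near (368,231). I'll enlarge both.

```bash
python3 - <<'E'
import cv2
a=cv2.imread("pics/top0.png")
def crop(im,x0,y0,w,h,s,n):
    c=cv2.resize(im[y0:y0+h,x0:x0+w],None,fx=s,fy=s,interpolation=cv2.INTER_CUBIC)
    for i in range(0,w,10):
        cv2.line(c,(i*s,0),(i*s,8 if i%50 else 16),(0,0,255),1)
        if i%20==0: cv2.putText(c,str(x0+i),(i*s,20),0,.35,(0,0,255),1)
    for i in range(0,h,10):
        cv2.line(c,(0,i*s),(8,i*s),(0,0,255),1); 
        if i%20==0: cv2.putText(c,str(y0+i),(8,i*s+4),0,.35,(0,0,255),1)
    cv2.imwrite(n,c)
crop(a,150,140,110,110,7 and 5,"pics/t1.png")
crop(a,320,170,110,110,5,"pics/t2.png")
b=cv2.imread("pics/scene0.png")
crop(b,340,230,120,120,5,"pics/s1.png")
crop(b,260,130,110,100,5,"pics/s2.png")
E
```

```text
(no output)
```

View pics/t1.png

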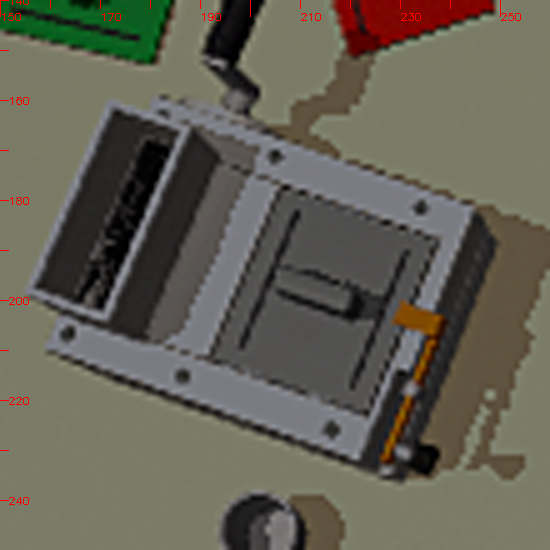

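View pics/t2.png

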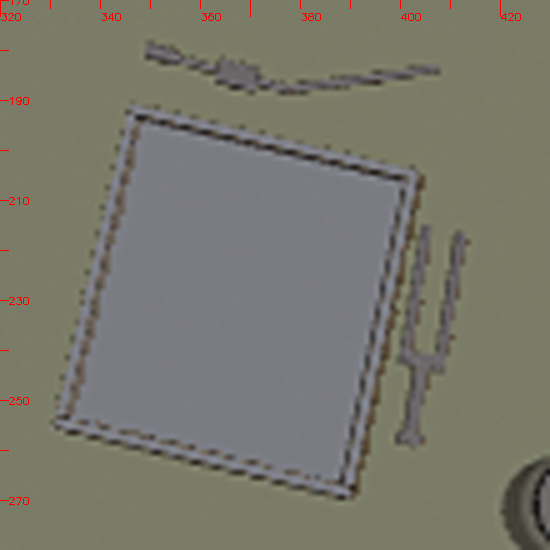

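View pics/s1.png

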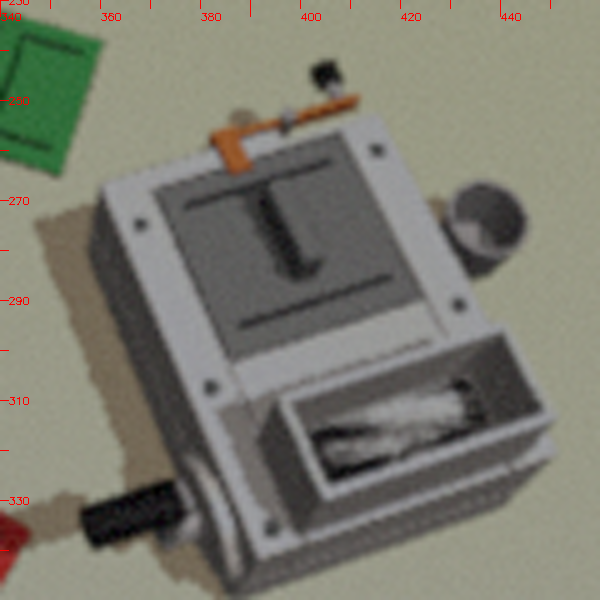

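View pics/s2.png

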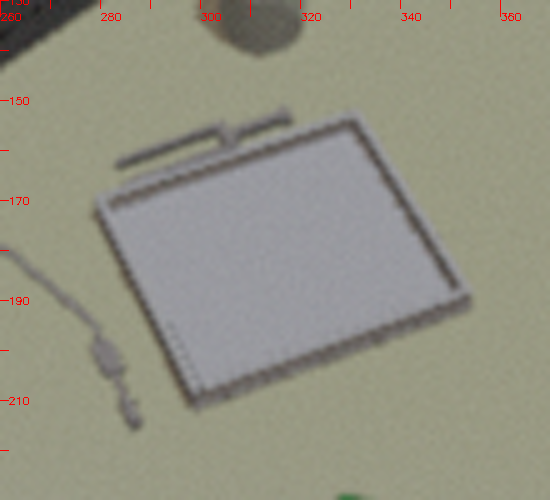

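```bash
cat > h.py <<'E'
import numpy as np
from rig import *
from scipy.optimize import least_squares
from scipy.spatial.transform import Rotation as R
C={n:calibration(n) for n in("top","scene")}
def proj(n,P):
    c=C[n];p=np.atleast_2d(P)@c["world_to_cam"][:3,:3].T+c["world_to_cam"][:3,3]
    u=p@c["mtx"].T; return u[:,:2]/u[:,2:]
def ray(n,uv,z):
    c=C[n];W=np.linalg.inv(c["world_to_cam"]);d=W[:3,:3]@np.linalg.inv(c["mtx"])@[uv[0],uv[1],1];o=W[:3,3]
    return o+d*(z-o[2])/d[2]
def local(v,p): 
    c,s=np.cos(v[2]),np.sin(v[2]);p=np.atleast_2d(p)
    return np.c_[v[0]+c*p[:,0]-s*p[:,1],v[1]+s*p[:,0]+c*p[:,1],p[:,2]]
def fit(obs,v0):
    f=lambda v:np.concatenate([(proj(n,local(v,np.array(p)/1000))-uv).ravel() for n,p,uv in obs])
    r=least_squares(f,v0,loss="soft_l1"); return r.x,f(r.x).reshape(-1,2)
def wproj(P,pos,q):
    c=calibration("wrist");T=np.eye(4);T[:3,:3]=R.from_quat(np.roll(q,-1)).as_matrix();T[:3,3]=pos
    M=np.linalg.inv(T@c["hand_eye"]);p=np.atleast_2d(P)@M[:3,:3].T+M[:3,3]
    th=np.arctan2(np.hypot(p[:,0],p[:,1]),p[:,2]);ph=np.arctan2(p[:,1],p[:,0]);k=c["mtx"]
    return np.c_[k[0,2]+k[0,0]*th*np.cos(ph),k[1,2]+k[1,1]*th*np.sin(ph)]
E
python3 - <<'E'
from h import *
np.set_printoptions(precision=4,suppress=True)
S=[("top",(75,-58,100),(245,181)),("top",(-75,-58,100),(222,234)),("top",(-75,132,100),(160,209)),
("top",(50,-45,100),(237,188)),("top",(-50,-45,100),(223,223)),("top",(50,45,100),(205,177)),("top",(-50,45,100),(192,212)),
("scene",(-75,-58,100),(413,253)),("scene",(75,-58,100),(361,267)),("scene",(50,-45,100),(371,268)),("scene",(-50,-45,100),(407,257)),("scene",(50,45,100),(386,302)),("scene",(-50,45,100),(423,289))]
for n in("top","scene",None):
    o=[s for s in S if n in(None,s[0])]
    v,r=fit(o,[.55,.45,1.2]);print(n,v);
print(r)
D=[("top",(95,85,22),(346,191)),("top",(95,-85,22),(403.5,204)),("top",(-95,-85,22),(390,268.5)),("top",(-95,85,22),(331,255)),
("scene",(95,-85,22),(279,170)),("scene",(-95,-85,22),(330,153)),("scene",(-95,85,22),(353,189)),("scene",(95,85,22),(299,208))]
for n in("top","scene",None):
    o=[s for s in D if n in(None,s[0])]
    d,r=fit(o,[.45,-.2,0]);print(n,d)
print(r)
for l in(8,10,12,16,20,24,28):
  p=local(v,np.array([-62,-64-l,91])/1000); print(l,p,proj("top",p),proj("scene",p))
print(proj("top",local(v,np.array([[0,22,136],[0,-22,136],[0,0,136]])/1e3)),proj("scene",local(v,np.array([[0,22,136],[0,-22,136]])/1e3)))
E
```

```text
top [ 0.5396  0.1496 -0.34  ]
scene [ 0.5432  0.1521 -0.3272]
None [ 0.5412  0.1511 -0.3324]
[[-0.7548 -0.4193]
 [ 1.5199 -1.3296]
 [-2.5745  0.1025]
 [-0.6312 -0.4726]
 [-0.5081 -0.7981]
 [ 0.4597 -0.2558]
 [-0.8353 -0.9196]
 [ 1.2767 -3.958 ]
 [-1.4772 -1.1397]
 [-0.1018 -0.4242]
 [ 0.6362 -0.8073]
 [-0.1251 -0.614 ]
 [ 1.358  -0.3066]]
top [ 0.4736 -0.2679 -0.2261]
scene [ 0.4794 -0.2621 -0.2204]
None [ 0.475  -0.2668 -0.2226]
[[-0.8835 -1.1911]
 [-0.1219 -0.9374]
 [ 0.191   0.3289]
 [-0.7127 -0.2082]
 [-0.8249 -1.7195]
 [ 1.0365 -2.6848]
 [ 1.5338 -1.9076]
 [-0.614  -0.0247]]
8 [[0.4591 0.1033 0.091 ]] [[230.9135 230.2428]] [[406.5142 247.4427]]
10 [[0.4585 0.1014 0.091 ]] [[231.6115 230.4911]] [[406.1728 246.7868]]
12 [[0.4578 0.0995 0.091 ]] [[232.3096 230.7395]] [[405.8322 246.1323]]
16 [[0.4565 0.0957 0.091 ]] [[233.7064 231.2365]] [[405.1534 244.8277]]
20 [[0.4552 0.0919 0.091 ]] [[235.1037 231.7336]] [[404.4776 243.5291]]
24 [[0.4539 0.0881 0.091 ]] [[236.5017 232.231 ]] [[403.8049 242.2364]]
28 [[0.4526 0.0843 0.091 ]] [[237.9003 232.7286]] [[403.1352 240.9495]]
[[202.9804 193.8353]
 [218.6216 199.3358]
 [210.7915 196.5822]] [[404.0114 280.253 ]
 [395.9139 263.6662]]
```

```bash
cat >> h.py <<'E'
SH=np.array([0.5405,0.1505,-0.335])
def delta(target,yawx=None):
    s=get_state();Rm=R.from_quat(np.roll(s["ee_rot"],-1)).as_matrix()
    print("t",round(s["clock"],2),"pos",s["position"].round(4),"xyaw",np.degrees(np.arctan2(Rm[1,0],Rm[0,0])).round(2),"z",Rm[:,2].round(3),"F",s["contact_force"].round(2),"w",round(s["width"],4))
    if target is not None: print("shift mm",(Rm.T@(np.array(target)-s["position"])*1000).round(1))
    if yawx is not None:
        z=np.array([0,0,-1.]);x=np.array([np.cos(yawx),np.sin(yawx),0]);T=np.c_[x,np.cross(z,x),z]
        print("rotvec deg",np.degrees(R.from_matrix(Rm.T@T).as_rotvec()).round(2))
E
python3 - <<'E'
from h import *
t=local(SH,[-.062,-.125,.2])[0];print(t);delta(t,SH[2]+np.pi/2)
print(ray("top",(202,246),.045))
E
```

```text
[0.44085041 0.0528324  0.2       ]
t 0.15 pos [0.1542 0.5535 0.2306] xyaw 164.43 z [-0.001 -0.001 -1.   ] F [ 0.17 -0.03  0.2 ] w 0.0854
shift mm [-410.5 -405.3   31.1]
rotvec deg [-7.000e-02  6.000e-02  9.362e+01]
[0.42103332 0.18947979 0.045     ]
```

>>> drive_tool(targets=[0, 0, 0, -34.2, -33.8, 2.5, 0, 0, 0, 0, -34.2, -33.8, 2.5, 0, 0, 0, 0, -34.2, -33.8, 2.5, 0, 0, 0, 0, -34.2, -33.8, 2.5, 0, 0, 0, 0, -34.2, -33.8, 2.5, 0, 0, 0, 0, -34.2, -33.8, 2.5, 0, 0, 0, 0, -34.2, -33.8, 2.5, 0, 0, 0, 0, -34.2, -33.8, 2.5, 0, 0, 0, 0, -34.2, -33.8, 2.5, 0, 0, 0, 0, -34.2, -33.8, 2.5, 0, 0, 0, 0, -34.2, -33.8, 2.5, 0, 0, 0, 0, -34.2, -33.8, 2.5, 0])

```text
clock: 1.65
position: [0.4413, 0.0516, 0.2012]
ee_rot: [0.0, 0.136, 0.991, 0.0]
contact_force: [0.8, 1.1, -0.1]
width: 0.0004
```

>>> drive_tool(targets=[0, 0, 10.4, 0, 0, 0, 0, 0, 0, 10.4, 0, 0, 0, 0, 0, 0, 10.4, 0, 0, 0, 0, 0, 0, 10.4, 0, 0, 0, 0, 0, 0, 10.4, 0, 0, 0, 0, 0, 0, 10.4, 0, 0, 0, 0, 0, 0, 10.4, 0, 0, 0, 0, 0, 0, 10.4, 0, 0, 0, 0, 0, 0, 10.4, 0, 0, 0, 0, 0, 0, 0, 0, 0, 0, 0, 0, 0, 0, 0, 0, 0, 0])

```text
clock: 3.02
position: [0.4407, 0.053, 0.2012]
ee_rot: [-0.0, 0.814, 0.58, -0.0]
contact_force: [0.0, -0.1, 0.5]
width: 0.0004
```

```bash
python3 - <<'E'
from h import *
import cv2
t=local(SH,[-.062,-.125,.2])[0];delta(t,SH[2]+np.pi/2)
s=get_state();im=get_image("wrist");cv2.imwrite("pics/w1.png",im[:,:,::-1])
import pickle;pickle.dump((s["position"],s["ee_rot"]),open("w1.pkl","wb"))
P=np.array([[-62,-64,91],[-62,-88,91],[-75,-58,100],[75,-58,100],[50,-45,100],[-50,-45,100],[-50,45,100],[50,45,100]])/1e3
print(wproj(local(SH,P),s["position"],s["ee_rot"]).round(1))
E
```

```text
t 3.02 pos [0.4407 0.053  0.2012] xyaw 70.97 z [-0.  0. -1.] F [ 0.03 -0.09  0.52] w 0.0004
shift mm [-0.2  0.2  1.2]
rotvec deg [-0.01 -0.    0.16]
[[320.6 121.8]
 [320.5 150.9]
 [303.9 114.9]
 [481.2 122.7]
 [456.5 105. ]
 [336.1  98.5]
 [336.3 -10.7]
 [456.2   1.7]]
```

View pics/w1.png

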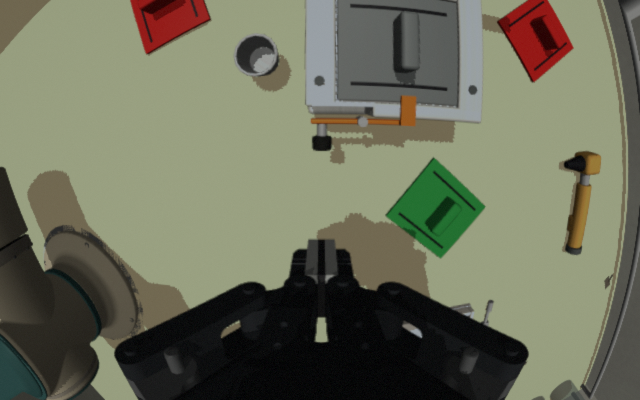

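The wrist view shows the stud's black end at about (321,150) and the tab at about (360,121). The projected shredder pose matches closely. A crop will refine it.

```bash
python3 - <<'E'
import cv2
im=cv2.imread("pics/w1.png");x0,y0,w,h,s=295,0,200,160,4
c=cv2.resize(im[y0:y0+h,x0:x0+w],None,fx=s,fy=s,interpolation=cv2.INTER_CUBIC)
cv2.imwrite("pics/w1c.png",c[:600])
E
```

```text
(no output)
```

View pics/w1c.png

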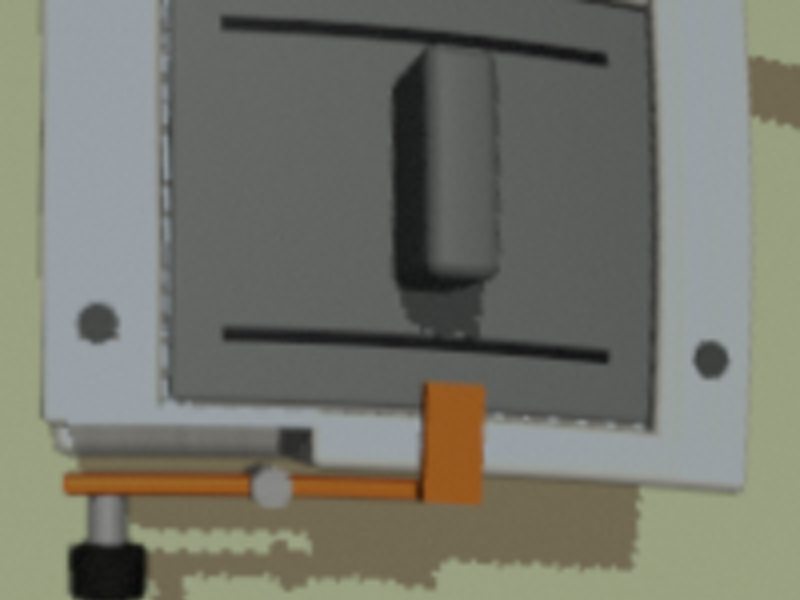

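```bash
sed -i 's/^SH=.*/SH=np.array([0.541,0.1487,-0.335])/' h.py; python3 - <<'E'
from h import *
delta(local(SH,[-.062,-.105,.078])[0],SH[2]+np.pi/2)
E
```

```text
t 3.08 pos [0.4408 0.053  0.2012] xyaw 70.94 z [-0.  0. -1.] F [ 0.48 -0.8   0.11] w 0.0001
shift mm [ 18.3   1.3 123.2]
rotvec deg [-0.01 -0.    0.14]
```

>>> drive_tool(targets=[0, 0, 0.1, 0, 1.3, 30, 0, 0, 0, 0, 0, 0, 45, 0, 0, 0, 0, 0, 0, 40, 0, 0, 0, 0, 0, 0, 8, 0, 0, 0, 0, 9, 0, 0, 0, 0, 0, 0, 9, 0, 0, 0, 0, 0, 0, 0, 0, 0, 0])

```text
clock: 3.95
position: [0.4495, 0.0704, 0.0796]
ee_rot: [0.001, 0.815, 0.579, 0.001]
contact_force: [-0.3, -0.6, 0.8]
width: -0.0001
```

```bash
python3 - <<'E'
from h import *
import cv2
delta(local(SH,[-.062,-.105,.078])[0],SH[2]+np.pi/2)
im=get_image("wrist");cv2.imwrite("pics/w2.png",im[:,:,::-1])
c=cv2.resize(im[120:280,240:440,::-1],None,fx=4,fy=4,interpolation=cv2.INTER_CUBIC);cv2.imwrite("pics/w2c.png",c[:600])
E
```

```text
t 3.95 pos [0.4495 0.0704 0.0796] xyaw 70.82 z [ 0.003  0.    -1.   ] F [-0.32 -0.6   0.8 ] w -0.0001
shift mm [-1.  -1.3  1.6]
rotvec deg [ 0.17 -0.07  0.01]
```

View pics/w2c.png

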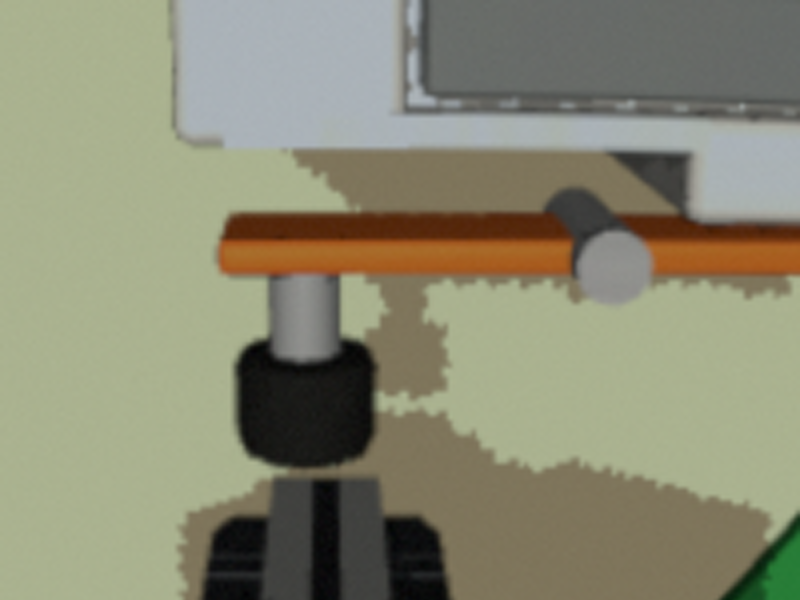

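The picture shows the fingertip just short of the stud and about 2 mm too far to the tool's +y. I'll correct that and advance until contact.

>>> drive_tool(targets=[0, 0, 0, 1, -2, 0, 0, 0, 0, 0, 1, 0, 0, 0, 0, 0, 0, 0, 0, 0, 0])

```text
clock: 4.38
position: [0.4468, 0.0721, 0.0784]
ee_rot: [0.0, 0.815, 0.579, 0.0]
contact_force: [0.0, -0.1, -0.2]
width: -0.0003
```

>>> drive_tool(targets=[0, 0, 0, 1, 0, 0, 0, 0, 0, 0, 1, 0, 0, 0, 0, 0, 0, 0, 0, 0, 0])

```text
clock: 4.75
position: [0.4475, 0.0741, 0.0783]
ee_rot: [-0.0, 0.815, 0.579, 0.0]
contact_force: [0.4, -0.2, -0.0]
width: 0.0003
```

>>> drive_tool(targets=[0, 0, 0, 1, 0, 0, 0, 0, 0, 0, 1, 0, 0, 0, 0, 0, 0, 0, 0, 0, 0])

```text
clock: 5.12
position: [0.4482, 0.076, 0.0783]
ee_rot: [-0.0, 0.815, 0.579, 0.0]
contact_force: [-0.4, 0.8, -0.1]
width: 0.0001
```

>>> drive_tool(targets=[0, 0, 0, 1, 0, 0, 0, 0, 0, 0, 1, 0, 0, 0, 0, 0, 0, 0, 0, 0, 0])

```text
clock: 5.5
position: [0.4488, 0.0779, 0.0783]
ee_rot: [-0.0, 0.815, 0.579, 0.0]
contact_force: [-0.1, -0.0, -0.4]
width: 0.0003
```

>>> drive_tool(targets=[0, 0, 0, 1, 0, 0, 0, 0, 0, 0, 1, 0, 0, 0, 0, 0, 0, 0, 0, 0, 0])

```text
clock: 5.88
position: [0.4489, 0.0789, 0.0782]
ee_rot: [0.0, 0.815, 0.579, -0.001]
contact_force: [-0.9, -5.3, 1.3]
width: -0.0
```

>>> drive_tool(targets=[0, 0, 0, 1, 0, 0, 0, 0, 0, 0, 0.5, 0, 0, 0, 0, 0, 0, 0, 0, 0, 0])

```text
clock: 6.25
position: [0.4485, 0.0801, 0.0782]
ee_rot: [-0.0, 0.815, 0.579, -0.002]
contact_force: [-3.2, -5.8, 2.1]
width: 0.0002
```

```bash
python3 - <<'E'
from h import *
import cv2
delta(None)
im=get_image("wrist")
c=cv2.resize(im[120:270,240:440,::-1],None,fx=4,fy=4,interpolation=cv2.INTER_CUBIC);cv2.imwrite("pics/w3c.png",c[:600])
E
```

```text
t 6.25 pos [0.4485 0.0801 0.0782] xyaw 70.78 z [-0.003 -0.002 -1.   ] F [-3.17 -5.79  2.11] w 0.0002
```

View pics/w3c.png

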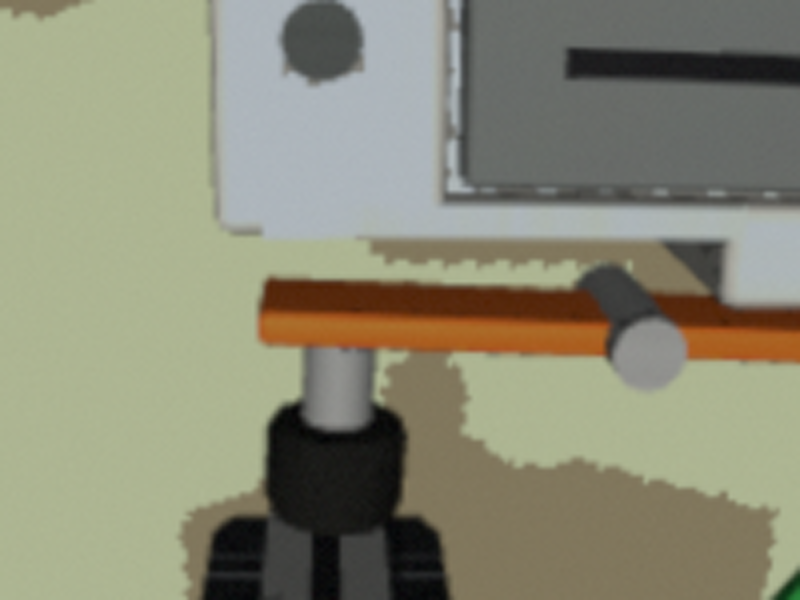

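In contact, at about 6.6 N, and the tab has begun to swing. I'll go on in 1 mm steps.

>>> drive_tool(targets=[0, 0, 0, 1, 0, 0, 0, 0, 0, 0, 0, 0, 0, 0])

```text
clock: 6.55
position: [0.4482, 0.0809, 0.0781]
ee_rot: [-0.0, 0.815, 0.579, -0.002]
contact_force: [-5.0, -5.8, 3.2]
width: 0.0001
```

>>> drive_tool(targets=[0, 0, 0, 1, 0, 0, 0, 0, 0, 0, 0, 0, 0, 0])

```text
clock: 6.8
position: [0.448, 0.0817, 0.0781]
ee_rot: [-0.0, 0.815, 0.579, -0.003]
contact_force: [-5.5, -5.9, 4.5]
width: -0.0
```

```bash
python3 - <<'E'
from h import *
import cv2
delta(None)
im=get_image("wrist")
cv2.imwrite("pics/w4.png",im[:,:,::-1])
E
```

```text
t 6.8 pos [0.448  0.0817 0.0781] xyaw 70.79 z [-0.005 -0.003 -1.   ] F [-5.47 -5.87  4.49] w -0.0
```

View pics/w4.png

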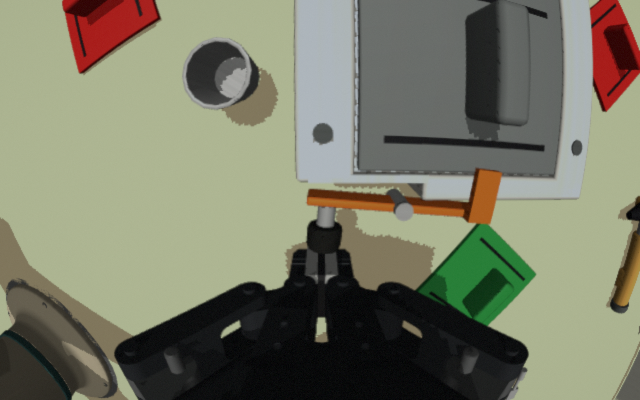

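The stud end also swings toward shredder -x, which loads the contact sideways, so I'll follow its arc.

>>> drive_tool(targets=[0, 0, 0, 0.5, -1.5, -0.5, 0, 0, 0, 0, 0, 0, 0, 0])

```text
clock: 7.1
position: [0.4476, 0.0828, 0.0783]
ee_rot: [-0.0, 0.815, 0.579, -0.002]
contact_force: [-3.3, -6.3, 0.2]
width: -0.0004
```

>>> drive_tool(targets=[0, 0, 0, 1, -0.8, 0, 0, 0, 0, 0, 0, 0, 0, 0])

```text
clock: 7.35
position: [0.4472, 0.0841, 0.0783]
ee_rot: [-0.0, 0.815, 0.579, -0.002]
contact_force: [-2.7, -6.3, 0.6]
width: -0.0001
```

>>> drive_tool(targets=[0, 0, 0, 0.7, -0.6, 0, 0, 0, 0, 0, 0, 0, 0, 0])

```text
clock: 7.6
position: [0.447, 0.085, 0.0783]
ee_rot: [-0.0, 0.815, 0.579, -0.002]
contact_force: [-2.5, -6.7, -0.3]
width: 0.0001
```

```bash
python3 - <<'E'
from h import *
import cv2
delta(None)
im=get_image("wrist")
cv2.imwrite("pics/w5.png",im[:,:,::-1])
E
```

```text
t 7.6 pos [0.447  0.085  0.0783] xyaw 70.77 z [-0.003 -0.002 -1.   ] F [-2.54 -6.75 -0.32] w 0.0001
```

View pics/w5.png

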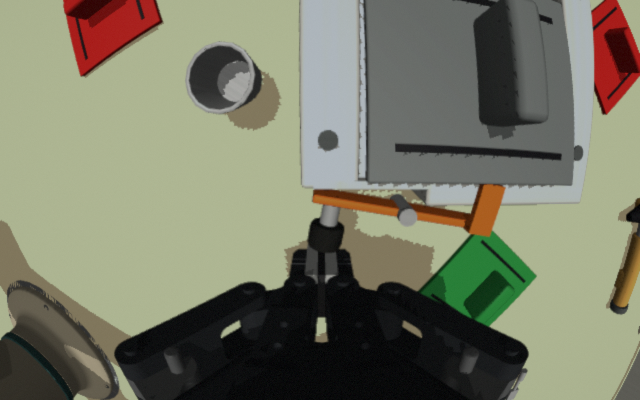

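The cover's edge now overlaps the frame and looks larger, so it appears to be rising. I'll hold for 0.5 s and check.

>>> drive_tool(targets=[0, 0, 0, 0, 0, 0, 0, 0, 0, 0, 0, 0, 0, 0, 0, 0, 0, 0, 0, 0, 0, 0, 0, 0, 0, 0, 0, 0, 0, 0, 0, 0, 0, 0, 0])

```text
clock: 8.28
position: [0.4471, 0.0849, 0.0783]
ee_rot: [-0.0, 0.815, 0.579, -0.002]
contact_force: [-2.2, -5.9, 0.5]
width: 0.0001
```

```bash
python3 - <<'E'
from h import *
import cv2
delta(None)
s=get_state();im=get_image("wrist")
cv2.imwrite("pics/w6.png",im[:,:,::-1])
for P in ([[-50,-45,100],[50,-45,100]],[[-50,-44,115],[50,-44,115]]): print(wproj(local(SH,np.array(P)/1e3),s["position"],s["ee_rot"]).round(1))
b=get_image("scene")[230:350,340:460,::-1];cv2.imwrite("pics/s6.png",cv2.resize(b,None,fx=4,fy=4,interpolation=2))
E
```

```text
t 8.28 pos [0.4471 0.0849 0.0783] xyaw 70.77 z [-0.003 -0.002 -1.   ] F [-2.15 -5.9   0.5 ] w 0.0001
[[362.9 179.4]
 [555.5 182.8]]
[[368.3 187.1]
 [575.1 189.4]]
```

View pics/w6.png

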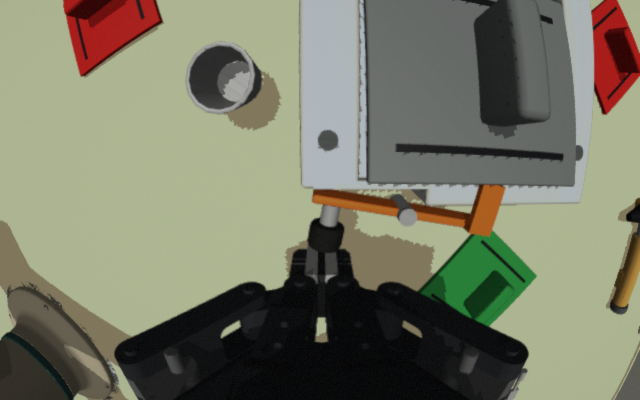

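View pics/s6.png

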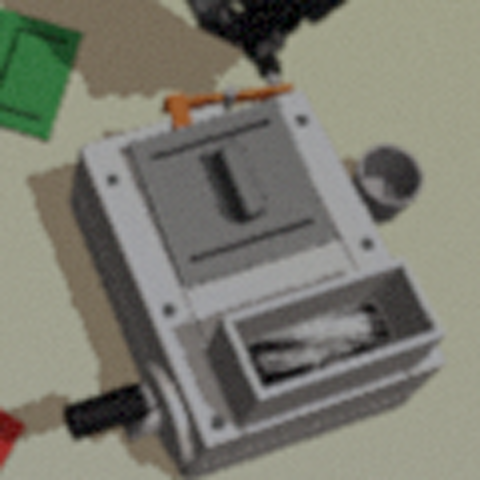

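Confirmed popped: the edge corner is at (576,186), against (575,189) predicted for popped and (555,183) for seated. I'll back off, then go up and over the rib.

>>> drive_tool(targets=[0, 0, 0, -5, 2, 0, 0, 0, 0, 0, -15, 3, 0, 0, 0, 0, 0, -10, 0, -20, 0, 0, 0, 0, 0, 0, -50, 0.6, 0, 0, 0, 0, 0, -50, 0.6, 0, 0, 0, 0, 0, 0, 0.6, 0, 0, 0, 0, 0, 0, 0.6])

```text
clock: 9.25
position: [0.4429, 0.056, 0.1985]
ee_rot: [-0.0, 0.816, 0.579, 0.0]
contact_force: [0.9, 0.4, -0.4]
width: 0.051
```

```bash
python3 - <<'E'
from h import *
import cv2
delta(local(SH,[0,.004,.2])[0],SH[2]+np.pi/2)
im=get_image("top")[140:250,150:260,::-1];cv2.imwrite("pics/t7.png",cv2.resize(im,None,fx=5,fy=5,interpolation=2))
E
```

```text
t 9.25 pos [0.4429 0.056  0.1985] xyaw 70.7 z [-0.     0.001 -1.   ] F [ 0.88  0.43 -0.36] w 0.051
shift mm [123.9  61.9  -1.5]
rotvec deg [-0.03 -0.05 -0.11]
```

View pics/t7.png

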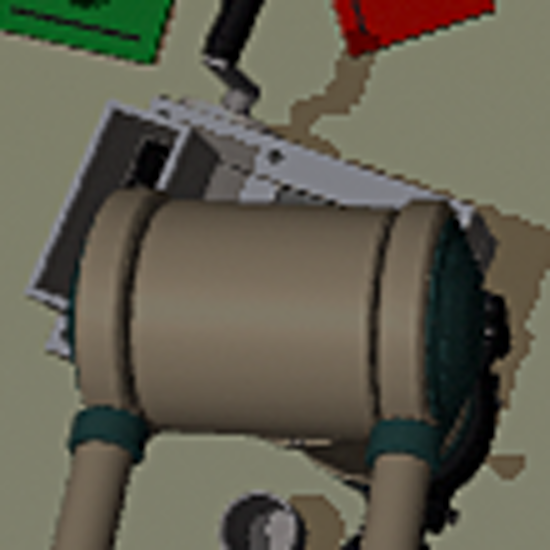

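The arm hides the top view. I'll move above the rib and use the wrist camera.

>>> drive_tool(targets=[0, 0, 0, 42, 20, 0, 0.6, 0, 0, 0, 42, 21, 0, 0.6, 0, 0, 0, 40, 21, 0, 0.6, 0, 0, 0, 0, 0, 0, 0.6, 0, 0, 0, 0, 0, 0, 0.6])

```text
clock: 9.93
position: [0.5414, 0.1523, 0.197]
ee_rot: [-0.001, 0.815, 0.579, -0.002]
contact_force: [0.7, 0.1, 0.3]
width: 0.0509
```

```bash
python3 - <<'E'
from h import *
import cv2
delta(local(SH,[0,.004,.2])[0],SH[2]+np.pi/2)
s=get_state();im=get_image("wrist");cv2.imwrite("pics/w7.png",im[:,:,::-1])
def pop(p): # cover-local pts (seated shredder frame mm) rotated about far edge
    p=np.array(p,float);a=.17;y,z=p[:,1]-45,p[:,2]-94;return np.c_[p[:,0],45+y*np.cos(a)+z*np.sin(a),94-y*np.sin(a)+z*np.cos(a)]
P=pop([[7,22,130],[-7,22,130],[7,-22,130],[-7,-22,130],[50,-45,100],[-50,-45,100],[0,0,115]]);print(P.round(1))
print(wproj(local(SH,P/1e3),s["position"],s["ee_rot"]).round(1))
E
```

```text
t 9.93 pos [0.5414 0.1523 0.197 ] xyaw 70.75 z [-0.004 -0.001 -1.   ] F [0.69 0.09 0.3 ] w 0.0509
shift mm [ 0.5  0.8 -3. ]
rotvec deg [-0.22  0.13 -0.06]
[[  7.   28.4 133.4]
 [ -7.   28.4 133.4]
 [  7.  -14.9 140.8]
 [ -7.  -14.9 140.8]
 [ 50.  -42.7 115.1]
 [-50.  -42.7 115.1]
 [  0.    4.2 122.3]]
[[331.7 178.5]
 [311.2 178.5]
 [331.3 240.7]
 [311.6 240.7]
 [381.9 256.9]
 [261.3 256.8]
 [321.5 206.6]]
```

View pics/w7.png

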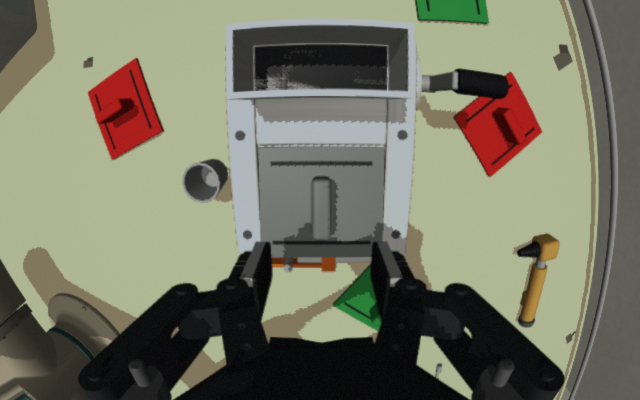

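The rib spans about (312..331, 178..240), matching the prediction. I'll descend with the jaws straddling it.

>>> drive_tool(targets=[0, 0, 0, 0.5, 0.8, 30, 0.6, 0, 0, 0, 0, 0, 30, 0.6, 0, 0, 0, 0, 0, 12, 0.6, 0, 0, 0, 0, 0, 8, 0.6, 0, 0, 0, 0, 0, 4, 0.6, 0, 0, 0, 0, 0, 0, 0.6, 0, 0, 0, 0, 0, 0, 0.6])

```text
clock: 10.85
position: [0.5442, 0.153, 0.1155]
ee_rot: [0.0, 0.815, 0.579, 0.001]
contact_force: [0.2, -0.1, -0.1]
width: 0.051
```

```bash
python3 - <<'E'
from h import *
import cv2
delta(local(SH,[0,.004,.113])[0],SH[2]+np.pi/2)
im=get_image("wrist");cv2.imwrite("pics/w8.png",im[:,:,::-1])
E
```

```text
t 10.85 pos [0.5442 0.153  0.1155] xyaw 70.73 z [ 0.001  0.    -1.   ] F [ 0.2  -0.13 -0.11] w 0.051
shift mm [-1.1 -1.6  2.5]
rotvec deg [ 0.07 -0.04 -0.07]
```

View pics/w8.png

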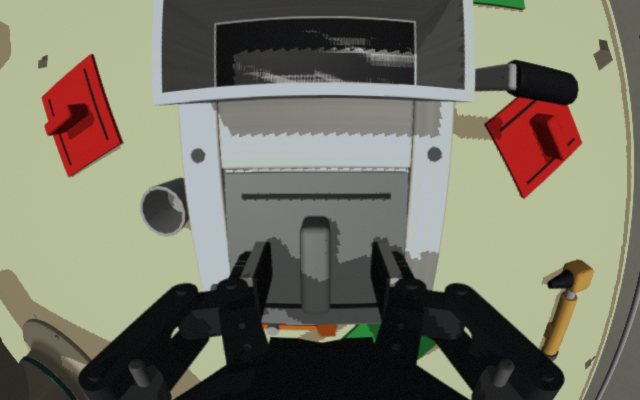

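The rib sits between the jaws, slightly left of centre. I'll shift -1.5 mm, lower 2 mm and close.

>>> drive_tool(targets=[0, 0, 0, 0, -1.5, 2, 0.6, 0, 0, 0, 0, 0, 0, 0.4, 0, 0, 0, 0, 0, 0, 0, 0, 0, 0, 0, 0, 0, 0, 0, 0, 0, 0, 0, 0, 0, 0, 0, 0, 0, 0, 0, 0], grip_force=50)

```text
clock: 11.65
position: [0.5424, 0.1534, 0.1129]
ee_rot: [-0.0, 0.815, 0.579, 0.0]
contact_force: [-0.7, 0.2, 1.4]
width: 0.0127
```

>>> drive_tool(targets=[0, 0, 0, 0, 0, -3, 0, 0, 0, 0, 0, 0, -5, 0, 0, 0, 0, 0, 0, -10, 0, 0, 0, 0, 0, 0, 0, 0])

```text
clock: 12.15
position: [0.5432, 0.1535, 0.132]
ee_rot: [0.001, 0.816, 0.579, 0.001]
contact_force: [0.0, 0.2, -1.8]
width: 0.013
```

```bash
python3 - <<'E'
from h import *
import cv2
delta(None)
im=get_image("wrist");cv2.imwrite("pics/w9.png",im[:,:,::-1])
E
```

```text
t 12.15 pos [0.5432 0.1535 0.132 ] xyaw 70.73 z [ 0.003  0.    -1.   ] F [ 0.03  0.2  -1.83] w 0.013
```

View pics/w9.png

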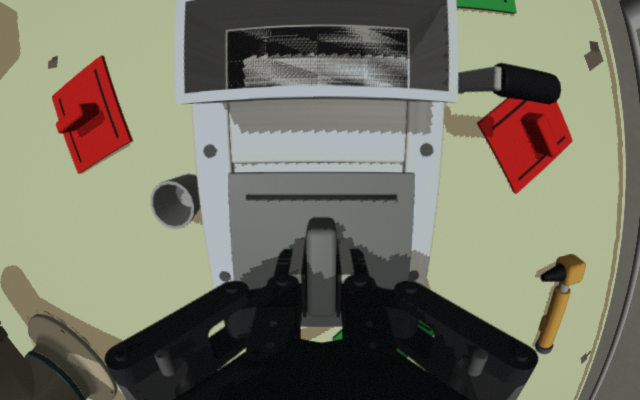

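Held and lifting. I'll go higher, then level the cover (+9.7° about tool y).

>>> drive_tool(targets=[0, 0, 0, 0, 0, -30, 0, 0, 0, 0, 0, 0, -40, 0, 0, 0, 0, 0, 0, -20, 0, 0, 5, -3, 0, 0, 0, 0, 0, 4.7, -3.5, 0, 0, 0, 0, 0, 0, 0, 0, 0, 0, 0])

```text
clock: 12.95
position: [0.5417, 0.1521, 0.2205]
ee_rot: [-0.049, 0.78, 0.621, 0.068]
contact_force: [0.2, 0.4, -1.5]
width: 0.0131
```

```bash
python3 - <<'E'
from h import *
delta([0.475,-.267,.215])
E
```

```text
t 12.95 pos [0.5417 0.1521 0.2205] xyaw 77.1 z [ 0.046  0.161 -0.986] F [ 0.17  0.44 -1.52] w 0.0131
shift mm [-418.3   29.2  -65.1]
```

>>> drive_tool(targets=[0, 0, 0, -20, 1.4, -3.1, 0, 0, 0, 0, -40, 2.8, -6.2, 0, 0, 0, 0, -40, 2.8, -6.2, 0, 0, 0, 0, -40, 2.8, -6.2, 0, 0, 0, 0, -40, 2.8, -6.2, 0, 0, 0, 0, -40, 2.8, -6.2, 0, 0, 0, 0, -40, 2.8, -6.2, 0, 0, 0, 0, -40, 2.8, -6.2, 0, 0, 0, 0, -40, 2.8, -6.2, 0, 0, 0, 0, -40, 2.8, -6.2, 0, 0, 0, 0, -38, 2.6, -6, 0, 0, 0, 0, 0, 0, 0, 0])

```text
clock: 14.45
position: [0.4773, -0.2682, 0.2142]
ee_rot: [-0.048, 0.78, 0.62, 0.068]
contact_force: [-0.1, 0.1, -1.1]
width: 0.0127
```

```bash
python3 - <<'E'
from h import *
import cv2
delta([0.475,-.267,.215])
for n in("wrist","scene","top"):
    im=get_image(n)[:,:,::-1]
    if n=="scene": im=cv2.resize(im[100:250,240:400],None,fx=5,fy=4,interpolation=2) if 0 else cv2.resize(im[100:240,230:400],None,fx=4,fy=4,interpolation=2)
    if n=="top": im=cv2.resize(im[150:290,300:480],None,fx=4,fy=4,interpolation=2)
    cv2.imwrite(f"pics/{n}10.png",im)
E
```

```text
t 14.45 pos [ 0.4773 -0.2682  0.2142] xyaw 77.06 z [ 0.046  0.16  -0.986] F [-0.07  0.14 -1.05] w 0.0127
shift mm [ 0.8 -2.6 -0.7]
```

View pics/wrist10.png

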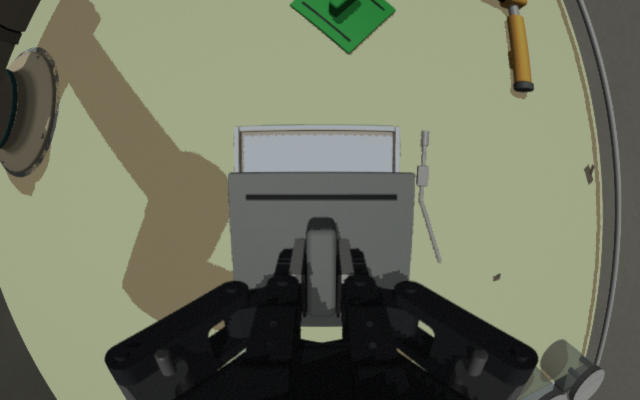

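View pics/scene10.png

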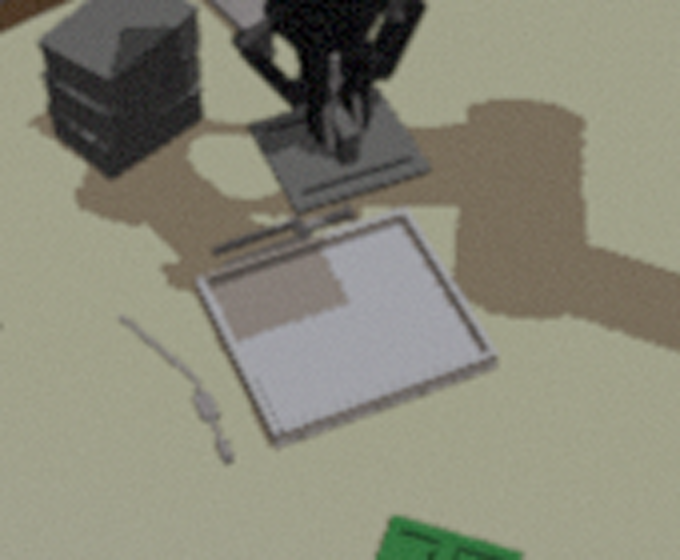

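View pics/top10.png

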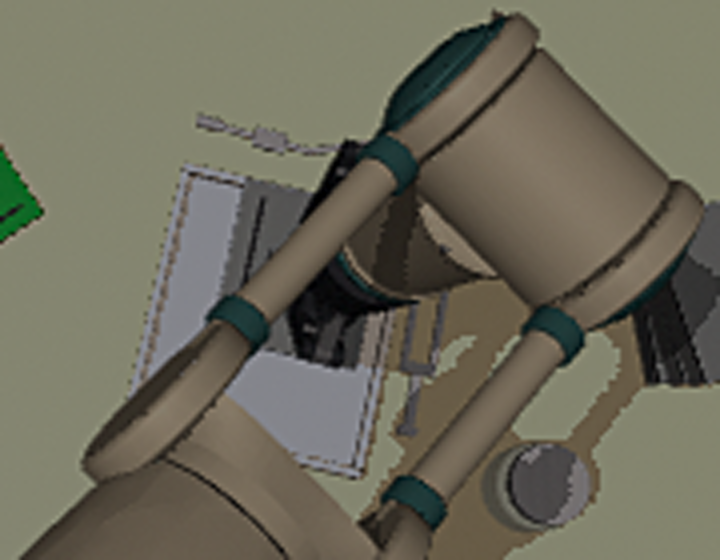

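```bash
python3 - <<'E'
from h import *
import cv2
im=get_image("scene")[:,:,::-1]; cv2.imwrite("pics/s11.png",cv2.resize(im[0:240,160:480],None,fx=2.5,fy=2.5,interpolation=2))
im=get_image("top")[:,:,::-1]; cv2.imwrite("pics/t11.png",cv2.resize(im[120:400,200:520],None,fx=2,fy=2,interpolation=2))
for uv in((484,198),(505,238),(469,246),(461,206)):print(uv,ray("top",uv,.12).round(3))
E
```

```text
(484, 198) [ 0.545 -0.567  0.12 ]
(505, 238) [ 0.44  -0.615  0.12 ]
(469, 246) [ 0.418 -0.52   0.12 ]
(461, 206) [ 0.523 -0.505  0.12 ]
```

View pics/s11.png

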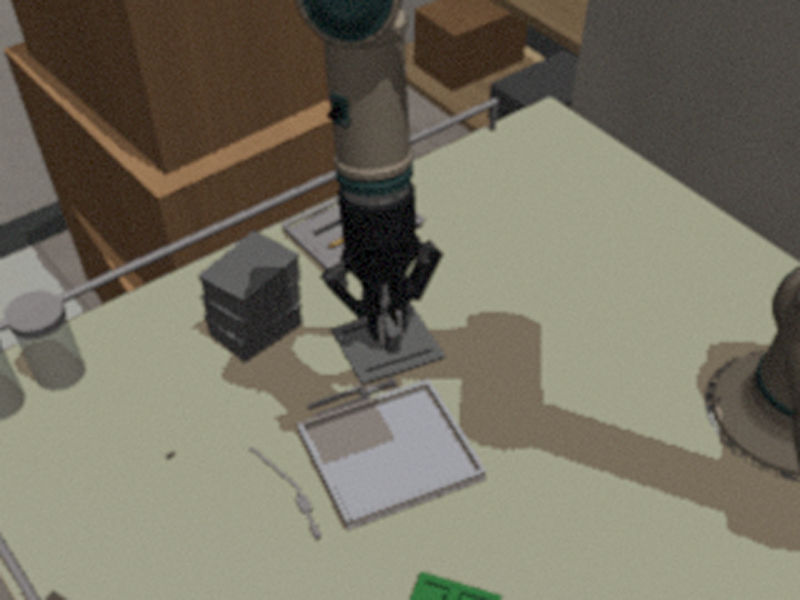

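View pics/t11.png

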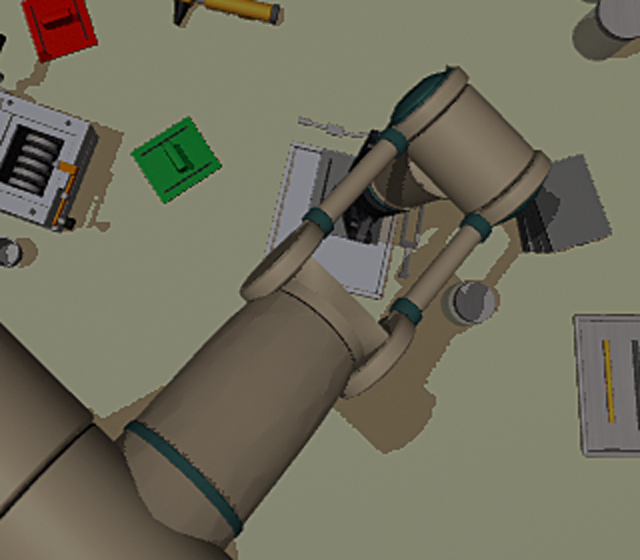

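```bash
python3 - <<'E'
from h import *
s=get_state();T=R.from_quat(np.roll(s["ee_rot"],-1)).as_matrix()
# at grasp: tool vertical, tool x=shredder y,tool y=shredder x; TCP local (0,~4.5?,112.9)
Ti=np.linalg.inv(np.r_[np.c_[np.eye(3),[0,0,0]],[[0,0,0,1]]])
g=np.array([0.5424,0.1534,0.1129]);c,sn=np.cos(SH[2]),np.sin(SH[2])
gl=np.array([c*(g[0]-SH[0])+sn*(g[1]-SH[1]),-sn*(g[0]-SH[0])+c*(g[1]-SH[1]),g[2]])*1e3;print(gl)
def pop(p,a=.17):
    p=np.array(p,float);y,z=p[:,1]-45,p[:,2]-94;return np.c_[p[:,0],45+y*np.cos(a)+z*np.sin(a),94-y*np.sin(a)+z*np.cos(a)]
P=[[50,45,100],[-50,45,100],[50,-45,100],[-50,-45,100],[0,0,94]]
for a in(.07,.12,.17,.22,.27):
    L=pop(P,.17)-gl
    # extra slip rotation about grip axis through grasp pt
    tool=np.c_[L[:,1],L[:,0],-L[:,2]]
    G=np.array([0,0,-19.]);da=a-.17
    tool=(tool-G)@R.from_rotvec([0,-da,0]).as_matrix().T+G
    W=s["position"]+tool/1e3@T.T
    print(a,"wrist",wproj(W[:2],s["position"],s["ee_rot"]).round(1).tolist(),"scene",proj("scene",W[:4]).round(1).tolist()); print("   z",W[:,2].round(4),"ctr",W[4].round(4))
E
```

```text
[ -0.22304066   4.89900529 112.9       ]
0.07 wrist [[417.3, 168.7], [222.7, 168.7]] scene [[304.8, 151.5], [338.7, 140.4], [292.3, 132.0], [324.7, 121.9]]
   z [0.2141 0.2131 0.2052 0.2042 0.2032] ctr [ 0.4778 -0.2636  0.2032]
0.12 wrist [[415.8, 170.5], [224.2, 170.5]] scene [[304.7, 151.9], [338.5, 140.8], [292.0, 131.1], [324.5, 121.1]]
   z [0.2117 0.2108 0.2073 0.2063 0.203 ] ctr [ 0.4775 -0.2651  0.203 ]
0.17 wrist [[414.5, 172.5], [225.5, 172.5]] scene [[304.5, 152.2], [338.2, 141.1], [291.8, 130.3], [324.3, 120.2]]
   z [0.2094 0.2084 0.2094 0.2085 0.2029] ctr [ 0.4771 -0.2666  0.2029]
0.22 wrist [[413.2, 174.6], [226.9, 174.6]] scene [[304.4, 152.4], [338.0, 141.4], [291.6, 129.4], [324.1, 119.4]]
   z [0.2071 0.2062 0.2117 0.2107 0.2029] ctr [ 0.4768 -0.2681  0.2029]
0.27 wrist [[412.0, 176.9], [228.1, 176.9]] scene [[304.2, 152.6], [337.7, 141.6], [291.4, 128.5], [324.0, 118.5]]
   z [0.2049 0.204  0.214  0.213  0.203 ] ctr [ 0.4764 -0.2696  0.203 ]
```

```bash
python3 - <<'E'
import cv2
im=cv2.imread("pics/s11.png")[270:420,280:480]; cv2.imwrite("pics/s11c.png",cv2.resize(im,None,fx=4,fy=4,interpolation=2))
E
```

```text
(no output)
```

View pics/s11c.png

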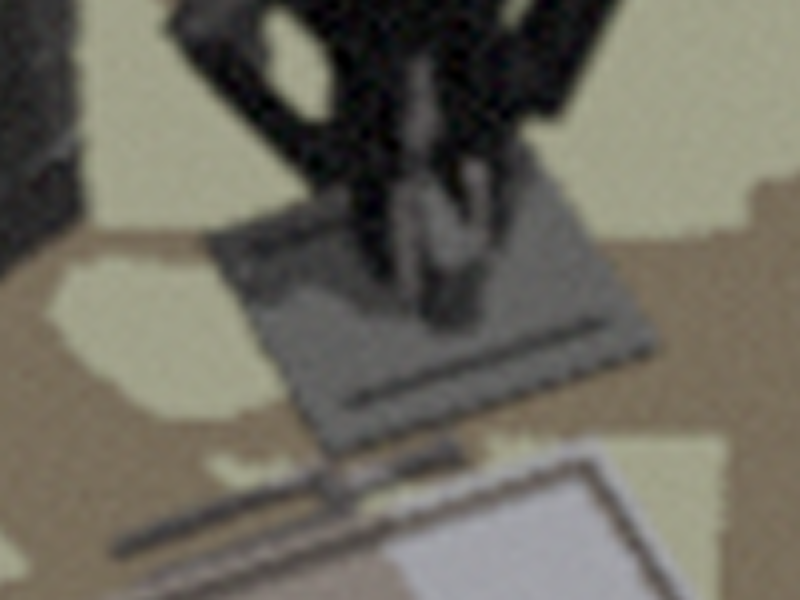

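Level within about 0.03 rad by both views. I'll lower to about 7 mm above the dish floor.

```bash
python3 - <<'E'
from h import *
s=get_state();delta(s["position"]+[-.003,0.001,-.184])
E
```

```text
t 14.7 pos [ 0.4773 -0.2643  0.2148] xyaw 77.35 z [ 0.046  0.162 -0.986] F [-0.13  0.57 -2.1 ] w 0.0127
shift mm [-30.7  -4.9 181.4]
```

>>> drive_tool(targets=[0, 0, 0, -7, -2, 30, 0, 0, 0, 0, -8.5, -2, 40, 0, 0, 0, 0, -7, 0, 40, 0, 0, 0, 0, -6, 0, 35, 0, 0, 0, 0, -4, 0, 23, 0, 0, 0, 0, -1.5, 0, 13.5, 0, 0, 0, 0, 0, 0, 0, 0, 0, 0, 0, 0, 0, 0, 0])

```text
clock: 15.7
position: [0.4751, -0.2683, 0.0311]
ee_rot: [-0.048, 0.778, 0.622, 0.069]
contact_force: [0.2, -0.2, -1.2]
width: 0.0129
```

```bash
python3 - <<'E'
from h import *
import cv2
delta([.474,-.2675,.0252])
im=get_image("wrist")[:,:,::-1];cv2.imwrite("pics/w12.png",im)
im=get_image("scene")[:,:,::-1]; cv2.imwrite("pics/s12.png",cv2.resize(im[100:240,230:400],None,fx=4,fy=4,interpolation=2))
E
```

```text
t 15.7 pos [ 0.4751 -0.2683  0.0311] xyaw 77.33 z [ 0.048  0.161 -0.986] F [ 0.24 -0.19 -1.23] w 0.0129
shift mm [-0.4 -1.4  5.9]
```

View pics/w12.png

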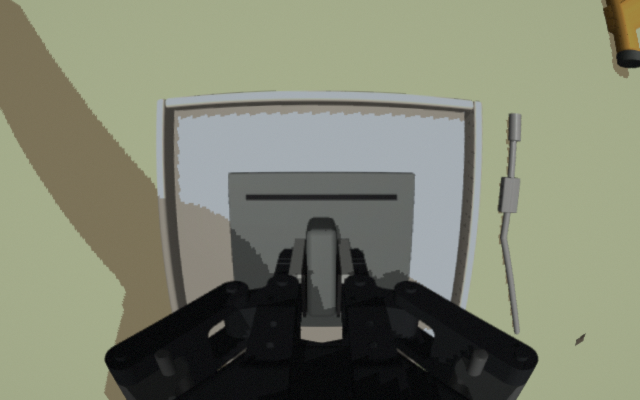

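View pics/s12.png

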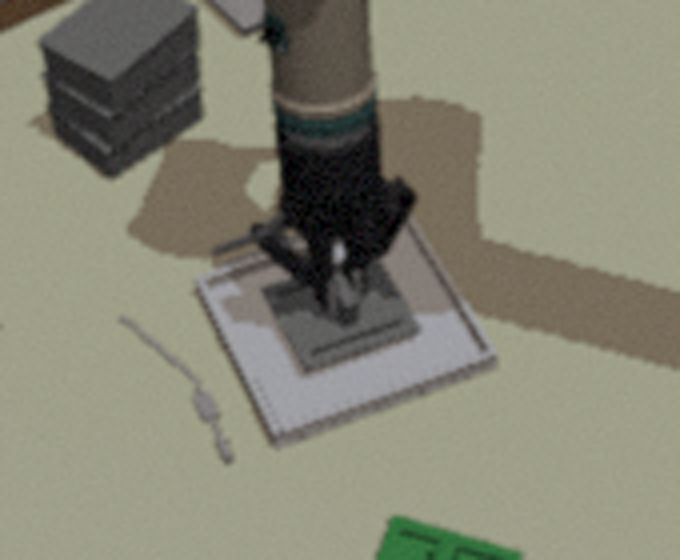

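The cover sits centred inside the dish walls, about 13 mm above the floor. Now the gentle final lowering.

>>> drive_tool(targets=[0, 0, 0, 0.5, 0, 4, 0, 0, 0, 0, -0.5, 0, 3, 0, 0, 0, 0, -0.3, 0, 2, 0, 0, 0, 0, 0, 0, 0, 0])

```text
clock: 16.3
position: [0.4746, -0.2667, 0.0209]
ee_rot: [-0.049, 0.779, 0.622, 0.069]
contact_force: [-0.4, 0.4, -1.3]
width: 0.0132
```

>>> drive_tool(targets=[0, 0, 0, -0.3, 0, 1, 0, 0, 0, 0, -0.2, 0, 1, 0, 0, 0, 0, 0, 0, 0, 0])

```text
clock: 16.68
position: [0.4747, -0.267, 0.019]
ee_rot: [-0.049, 0.778, 0.622, 0.069]
contact_force: [-0.1, 0.5, -2.0]
width: 0.0132
```

>>> drive_tool(targets=[0, 0, 0, -0.2, 0, 1, 0, 0, 0, 0, 0, 0, 0, 0])

```text
clock: 16.92
position: [0.4748, -0.2671, 0.0184]
ee_rot: [-0.049, 0.778, 0.622, 0.069]
contact_force: [0.6, -0.9, 0.9]
width: 0.0129
```

>>> drive_tool(targets=[0, 0, 0, -0.1, 0, 0.7, 0, 0, 0, 0, 0, 0, 0, 0])

```text
clock: 17.18
position: [0.4749, -0.2672, 0.0182]
ee_rot: [-0.048, 0.778, 0.622, 0.069]
contact_force: [-1.2, -0.7, 4.9]
width: 0.0134
```

Touchdown, with +4.9 N reading. Release and withdraw along the tool axis.

>>> drive_tool(targets=[0, 0, 0, 0, 0, 0, 0.2, 0, 0, 0, 0, 0, 0, 0.35, 0, 0, 0, 0, 0, 0, 0.5, 0, 0, 0, 0, 0, 0, 0.5, 0, 0, 0, 0, 0, 0, 0.5])

```text
clock: 17.8
position: [0.4747, -0.267, 0.0173]
ee_rot: [-0.049, 0.778, 0.622, 0.069]
contact_force: [-0.2, 0.2, 0.5]
width: 0.0429
```

```bash
python3 - <<'E'
from h import *
import cv2
delta(None)
im=get_image("wrist")[:,:,::-1];cv2.imwrite("pics/w13.png",im)
E
```

```text
t 17.8 pos [ 0.4747 -0.267   0.0173] xyaw 77.29 z [ 0.047  0.162 -0.986] F [-0.22  0.24  0.46] w 0.0429
```

View pics/w13.png

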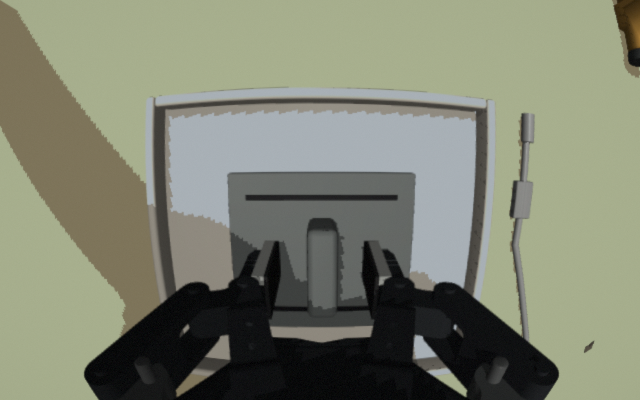

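The jaws stand clear on both sides of the rib, centred. I'll retract.

>>> drive_tool(targets=[0, 0, 0, 0, 0, -10, 0.5, 0, 0, 0, 0, 0, -25, 0.5, 0, 0, 0, 0, 0, -45, 0.5, 0, 0, 0, 0, 0, -50, 0.5, 0, 0, 0, 0, 0, -50, 0.5, 0, 0, 0, 40, 0, 0, 0.5, 0, 0, 0, 50, 0, 0, 0.5, 0, 0, 0, 50, 0, 0, 0.5, 0, 0, 0, 50, 0, 0, 0.5, 0, 0, 0, 0, 0, 0, 0.5])

```text
clock: 19.1
position: [0.5078, -0.1106, 0.2284]
ee_rot: [-0.048, 0.777, 0.624, 0.07]
contact_force: [-0.3, -0.7, 0.4]
width: 0.0434
```

```bash
python3 - <<'E'
from h import *
import cv2
delta(None)
im=get_image("top")[:,:,::-1]; cv2.imwrite("pics/t14.png",cv2.resize(im[120:300,140:540],None,fx=2,fy=2,interpolation=2))
im=get_image("scene")[:,:,::-1]; cv2.imwrite("pics/s14.png",cv2.resize(im[60:360,180:500],None,fx=2,fy=2,interpolation=2))
E
```

```text
t 19.1 pos [ 0.5078 -0.1106  0.2284] xyaw 77.57 z [ 0.049  0.162 -0.986] F [-0.33 -0.67  0.4 ] w 0.0434
```

View pics/t14.png

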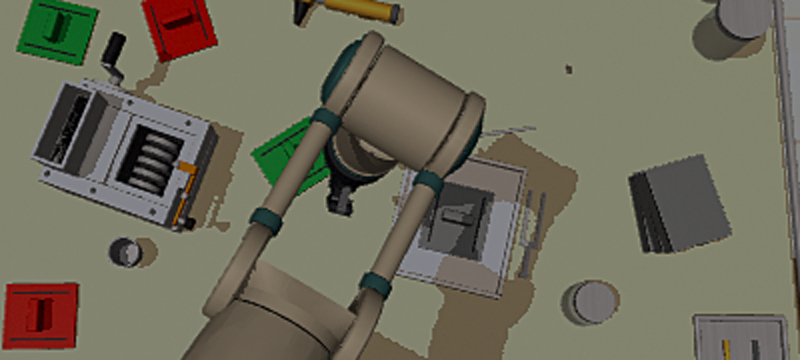

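View pics/s14.png

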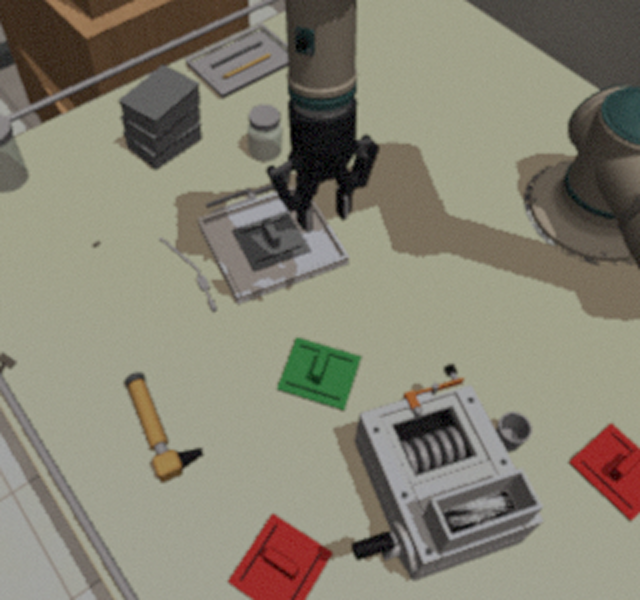

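The cover lies flat and rib up in the dish, the tab is intact and sprung back, the other things are in place, and the robot is clear. Handing in.

```bash
python3 -c "
from rig import *
print(sign_off())"
```

```text
the job is handed in; nothing more can be done
None
```

The shredder is open and its grey cover is lying in the white dish, flat and rib upward. I handed the job in at about 19 s of the 64 s allowed.

- **Release:** I pressed the stud in about 1 mm steps, with at most about 9 N at the wrist in the readings after each step. The wrist picture showed the tab-side edge popped up where predicted, so I stopped. The last pictures show the orange tab intact and sprung back.
- **Lift and placing:** I gripped the rib, lifted the cover straight out and levelled it by 9.7°. Two camera views put it within about 0.03 rad of level. It touched down gently, with about 6 N of contact, and I released it.
- **Last checks:** The final views showed the cover near the middle of the dish. The cup, fork, suction tip, boxes, jar and look-alikes all appeared where they had been. The arm was clear, with its force reading near zero (under 1 N).
- **Disagreements:** The arm partly hid the dish in the last top view, so the flatness there comes mainly from the scene and wrist pictures. The two fixed cameras differed by 4 to 8 mm on where the shredder and dish stood. For the shredder I settled this with the wrist camera before acting. For the dish I relied on the wide margin around the cover.

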